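Put the bench block away past the sprung flap of its dry box

TASK

Put the square metal bench block away on edge in its dry box: push the sprung flap in the top open with the block, keep it open while the block slides down between the two grooves, and press the block on down with the closed fingers until you feel it stop on the hidden support below. Press slowly and gently, without ramming the flap or the support, then come out so that the flap springs shut over the block, and leave everything else on the board where it is.

Things in the scene. Friction and masses are not known exactly. Their poses are not given: they have to be found in the camera images.
- block_centre (a point): Centre of the bench block, a bare grey metal slab 68 x 68 x 18 mm, 0.24 to 0.35 kg, standing on edge in the wooden cradle, centre 40 mm and top edge 74 mm above the board. z of this frame = normal of the 68 x 68 mm faces (level, the 18 mm way); x, y lie in the faces. Grip across these faces on the top 25 mm only, so that the fingers stay above the box when the block goes in.
- block: The same bench block; origin at the middle of one large face, 9 mm from its centre; axes as for its centre.
- cradle: Wooden cradle 46 x 86 x 22 mm, fixed to the board, with a slot 20 x 71 mm, 16 mm deep, its floor 6 mm above the board. Origin under its centre on the board; y along the slot, x across it.
- dry_box: Dry box: fixed grey sheet-steel case, 50 mm (x) by 97 mm (y) on a 60 x 106 mm foot, 121 mm high, open at the top under a sprung flap. Origin under its centre on the board; z up, y along the long side of the mouth. At both ends of the mouth are upright grooves that guide the block; between them 52 mm (y) by 33 mm (x from -16 to +17) is free for shut fingers (closing line along y).
- mouth (a point): Centre of the mouth at rim height, 121 mm above the board; axes as the box. The block goes in upright, centred here, its 68 mm along y and its 18 mm along x. Groove rails, 26 to 35 mm from the centre along y, have faces at x = -11 and +11 mm; the end faces are at y = -35.5 and +35.5 mm; all have sloped lead-ins in the top 10 mm.
- shoe (a joint): Black sprung shoe on the -x side of both grooves, from about 10 mm below the rim down; 0 m = sprung out, 0.008 = pushed fully back. It bears on the block with 4 to 6 N and shifts it up to 2 mm to +x, so the block slides stiffly (3 to 10 N downward push, up to 15 N while it enters) and, once 35 mm in, stays where it is let go.
- flap (a joint): Sprung flap, a 50 (y) x 28 mm steel plate 3 mm below the rim, hinged along y at x = -15 mm; swings down into the box. 0 rad = shut, 1.5 = hanging down; a spring (0.045 to 0.07 N m) shuts it. It gives way to the block's lower edge at about 5 to 10 N; over 22 N is ramming. It can shut only when the block's top edge is over 32 mm below the rim and the fingers are out.
- stop_base: Carrier in the box floor of the hidden support plate on which the block's lower edge comes to rest. The plate's level differs each time and cannot be seen or read: the block's top edge ends 33 to 44 mm below the rim. Come to it slowly (about 10 mm/s): felt as a sudden rise of force; over 24 N on it is ramming. This frame does not show the level: its origin is fixed 6.5 mm above the board.
- pliers: Bystander: pliers lying flat, 140 x 47 x 11 mm; origin under the middle.
- tweezers: Bystander: steel tweezers lying flat, 130 x 15 x 8 mm; origin under the middle.
- reel: Bystander: wooden thread reel, upright, 34 mm across, 54 mm tall; origin under the middle.
- cap_dish: Bystander: small open cap used as a dish, 37 mm across, 22 mm tall; origin under the middle.
- dropper: Bystander: small white dropper bottle, upright, 25 mm across, 54 mm tall; origin under the middle.
- plug: Bystander: flat round wooden plug, 28 mm across, 10 mm tall; origin under the middle.
- lens: Bystander: grey loupe standing on its rim, 31 mm across, 19 mm tall; origin under the middle.
Not all that is in view belongs to the job. What is shaped like the block but purple is not meant.

How it is judged (in metres and radians):
On the way, in this order (a step that is already met when the one before it is completed fails the run):
1. the block is lifted out of the cradle (height (world z) of block_centre above 0.1 m), for 0.2 s.
2. the block holds the flap open and stands between the grooves, at least 25 mm in (value of joint flap above 0.9 rad and contact force between block and flap above 0.2 N and z of block_centre in the frame of mouth below 0.009 m and horizontal distance between block_centre and mouth below 0.006 m), for 0.1 s.
3. the block is pressed down onto the hidden support (x of block_centre in the frame of mouth between -0.005 and 0.005 m and y of block_centre in the frame of mouth between -0.005 and 0.005 m and angle between the z axis of block and the x axis of dry_box, either way round below 0.1 rad and z of block_centre in the frame of mouth below -0.066 m and contact force between block and stop_base above 0.5 N), for 0.2 s.
At the end, for the whole second after the job is handed in: The block rests on the hidden support (contact over 0.5 N), on edge between the grooves (centre within 5 mm of the mouth's centre in x and y of the box, its faces within 0.1 rad of square), its top edge at least 32 mm below the rim, at rest; the flap is shut (under 0.1 rad) (all of step 3 and value of joint flap below 0.1 rad and linear speed of block below 0.02 m/s); the robot touches nothing.
It fails at once if the block is rammed onto the support (over 24 N) (contact force between block and stop_base above 24 N).
It fails at once if the flap is rammed (over 22 N) (contact force between anything else and flap above 22 N).
It fails at once if a bystander is disturbed (moved over 20 mm) (distance of any of pliers, tweezers, reel, cap_dish, dropper, plug, lens from where it was at the start of the episode above 0.02 m).
It also fails if it takes over 53 s, if anything falls off the work surface, if the arm or the gripper's body presses on something with over 40 N, if the wrist force passes 120 N, or if a joint passes its speed limit or range.

ROBOT

A 7-joint arm with a two-finger parallel gripper is mounted at the origin on a cart in front of the work surface, level with it; the furniture and walls round the work are solid. World frame = base frame: x ahead of the robot, y to its left, z up, the work surface at z = 0. Lengths are in m, angles in degrees, forces in N, time in s.
With the tool pointing down it reaches from about 0.35 to 0.9 m from the base axis. Payload 8.1 kg.
Tool frame: the origin (TCP) lies midway between the tips of the shut fingers; the grasp point (between the pads) lies 19 mm behind it; z points along the fingers, y is the line along which they close (so a half turn about z gives the same grasp; the last joint's range is limited). The gripper opens to 85 mm and grips with 20 to 120 N. Pads are 22 mm wide; open, the fingers measure 114 mm over their backs; the gripper's body (76 mm by 85 mm) begins 54 mm behind the grasp point. The pads swing forward as they close: fully open they stand 13 mm farther back than shut.
Start: joints at [-5.879, 24.895, 1.432, 90.138, -0.665, 64.973, -4.303], TCP at [0.625, -0, 0.231] pointing down, gripper open.
Joint ranges: [-149.89, 149.89], [-25.12, 119.58], [-72.63, 75.52], [4.76, 147.25], [-75.54, 255.54], [6.69, 114.76], [-157.13, 157.13]. Speed limits (degrees/s): [127.2, 127.2, 172.46, 172.46, 180, 180, 180].

INTERFACE

Orientations are given as [roll, pitch, yaw] about the fixed x, y, z axes, in that order (R = Rz(yaw) Ry(pitch) Rx(roll)).
In Python, from rig import r gives the robot as it stands.
- The arm moves only by the tool apply_moves, never from a script. Its argument "steps" is a list of rows, each a list of 7 numbers: the turn, a rotation vector about the tool's x, y, z in rad, then the shift along the tool's x, y, z in mm, then the closure in counts, from 0 (fully open) to 255 (shut). In form: [[rx, ry, rz, dx, dy, dz, hand], ...]. A call has 1 to 8 rows; each row is the pose to reach, as a shift and turn from the pose commanded when the call began, along the tool's axes at that moment; what a row does not reach only later rows make up. A row lasts 1/12 s, in which the tool goes at most 41.7 mm and 7.16 degrees, less where a joint would pass 70% of its speed; a pose out of reach is approached as far as the arm can. A call with a gripper value outside its range is refused whole. The fingers move at their own pace and stop on an object; "squeeze" is the grip in N (left out, the last holds). Time passes only in rows, so rows that repeat a pose let the fingers close. It gives the time, the measured TCP pose, the force, the opening and the grip force at its end, in the units of the state.
- r.get_obs(): the state, without advancing time (a new reading comes with each control period).
- r.get_image(name): name is "scene" or "side" or "wrist"; returns a dict with "frame" (400x640x3 uint8, blue, green, red), "mtx" (3x3 intrinsics, pixels), "origin" and "attitude" of the camera in the world. Camera axes: x right, y up, looking along -z (the intrinsics and any distortion apply to the point x, -y, -z); pixel columns grow to the right and rows downward; lengths in m; the calibration is good to about 2 mm. A picture is of the moment at which its call begins. There is no depth.
- r.close_job(): hands the job in; it is judged then, once.
Trained networks look in the newest picture that a camera, given by its name, has taken for a name from the list of things; names that differ only in an ending like _2 or _b are one class to them, and where a whole thing is asked for, a point or a joint stands for the part that bears it (a point fixed in the world has none). Each returns a list of dicts, best first, with "confidence" (0 to 1); they miss things now and then, are a little off and sometimes report something else, mostly with a low value. They report only what shows in the picture. A call takes as long as a camera call. They do not tell look-alikes from the thing itself.
- r.cut_out(camera, query): "pixels" (400x640 bool, what is visible of it) and "xy" ([column, row] in pixels, amid what is visible of it).
The state is a dict: "t": time; "joints": joint angles; "qvel": joint speeds; "joint_torque": joint torques, N m; "position": TCP position; "eef_rot": TCP orientation; "wrist_force": force on the tool from outside, world axes, zero at the start; "torque": the same for the moment, N m; "finger_gap": opening from 0.0 (shut) to 1.0 (fully open); "gripper_force": force on a finger pad.
Only numpy, scipy, OpenCV 4.12 (cv2) and the standard library are available. Lean on these libraries where they do the work, as an engineer would, in place of code of your own. Each camera call takes 0.05 s, during which the arm holds its last target. There are 200 camera calls.

## Working session

There is one attempt and no reset: what is moved stays moved. The work goes in short steps, Python scripts to look and compute and a tool call to move; the robot and the scene stay as the last step left them, time stands still between calls to the robot, and variables do not carry over. Pictures are saved under pics/ and viewed, at most 13 in all, crops included, and the job is handed in when it is done.

Besides the shell and the picture viewer there is one more tool, called after "Emit:" by a JSON object that holds its "method" and its "body". apply_moves: Moves the arm, as the interface text tells. Its arguments: {"type":"object","properties":{"steps":{"type":"array"},"squeeze":{"type":"number"}},"required":["steps"]}

```bash
mkdir -p pics; ls; cat > h.py <<'E'
from rig import r
import numpy as np, cv2
from scipy.spatial.transform import Rotation as R
def ray(im,px):
    K=np.array(im['mtx']);p=np.linalg.inv(K)@[px[0],px[1],1]
    A=np.array(im['attitude'])
    if A.shape!=(3,3): A=R.from_euler('xyz',A,degrees=True).as_matrix()
    return np.array(im['origin']),A@np.array([p[0],-p[1],-p[2]])
def onz(im,px,z):
    o,d=ray(im,px);return o+d*(z-o[2])/d[2]
E
python3 - <<'E'
from h import *
print(r.get_obs())
for n in("scene","side","wrist"):
    im=r.get_image(n);cv2.imwrite(f'pics/{n}0.png',im['frame']);print(n,{k:v for k,v in im.items() if k!='frame'})
    for q in("block_centre","cradle","dry_box","flap","reel"):
        for d in r.cut_out(n,q)[:3]:
            ys,xs=np.nonzero(d['pixels']);print(q,round(d['confidence'],2),np.round(d['xy']),xs.min(),xs.max(),ys.min(),ys.max())
E
```

```text
pics
{'t': 0.0, 'joints': array([-5.87909521, 24.93348484,  1.42890248, 90.18870276, -0.66458925,
       64.97332616, -4.30029404]), 'qvel': array([ 0.0828902 ,  0.04331091, -0.09341538, -0.03092182, -0.0467526 ,
        0.08341675, -0.00750278]), 'joint_torque': array([ 8.97134169e-05, -6.70461059e+01,  1.02531374e+00, -3.16203833e+01,
        1.55155628e-02,  1.25530543e-02, -1.11555586e-06]), 'position': array([ 6.24499140e-01, -3.08828172e-05,  2.30560432e-01]), 'eef_rot': array([-1.79913069e+02,  7.10302562e-03,  9.00009581e+01]), 'wrist_force': array([ 0.35128559,  0.85009582, -0.34158364]), 'torque': array([-0.02286332, -0.0054867 ,  0.03370815]), 'gripper_force': 0.0, 'finger_gap': 0.9994368129054856}
scene {'mtx': array([[386.83721323,   0.        , 318.00143003],
       [  0.        , 386.83721323, 203.41044074],
       [  0.        ,   0.        ,   1.        ]]), 'origin': array([-0.09252604, -0.4924772 ,  0.47659413]), 'attitude': array([ 64.59273077,  -0.27259016, -50.76723271])}
block_centre 0.94 [288. 215.] 279 300 199 228
block_centre 0.63 [396. 239.] 384 400 215 251
[... 525 characters left out ...]
block_centre 0.66 [382. 252.] 376 387 226 269
block_centre 0.58 [309. 189.] 308 316 173 205
cradle 0.7 [308. 204.] 303 321 186 214
dry_box 0.6 [334. 261.] 319 350 218 296
flap 0.88 [336. 237.] 326 342 227 245
reel 0.54 [307. 161.] 299 311 151 172
wrist {'mtx': array([[296.79758553,   0.        , 323.1141333 ],
       [  0.        , 296.79758553, 202.02117069],
       [  0.        ,   0.        ,   1.        ]]), 'origin': array([0.62495893, 0.08263847, 0.37366885]), 'attitude': array([-18.84487435,  -0.03605431,   0.02152962])}
block_centre 0.8 [309. 275.] 296 330 254 307
block_centre 0.63 [220.  82.] 202 241 40 118
cradle 0.92 [245.  86.] 215 258 39 126
flap 0.56 [190. 167.] 181 201 161 176
```

```bash
python3 - <<'E'
import cv2,numpy as np
s=cv2.imread('pics/side0.png')[120:320,220:460];cv2.imwrite('pics/c1.png',cv2.resize(s,None,fx=3,fy=3,interpolation=2))
E
```

```text
(no output)
```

View pics/scene0.png

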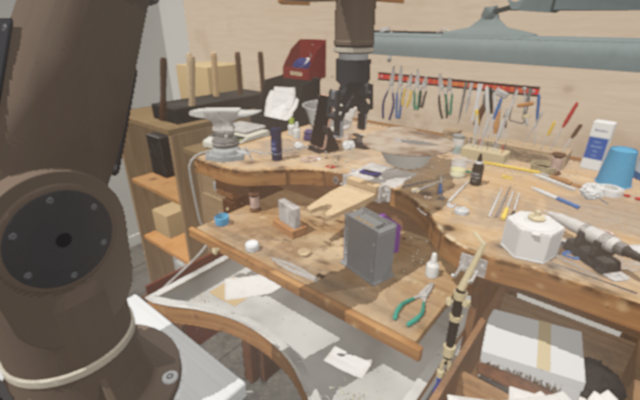

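View pics/c1.png

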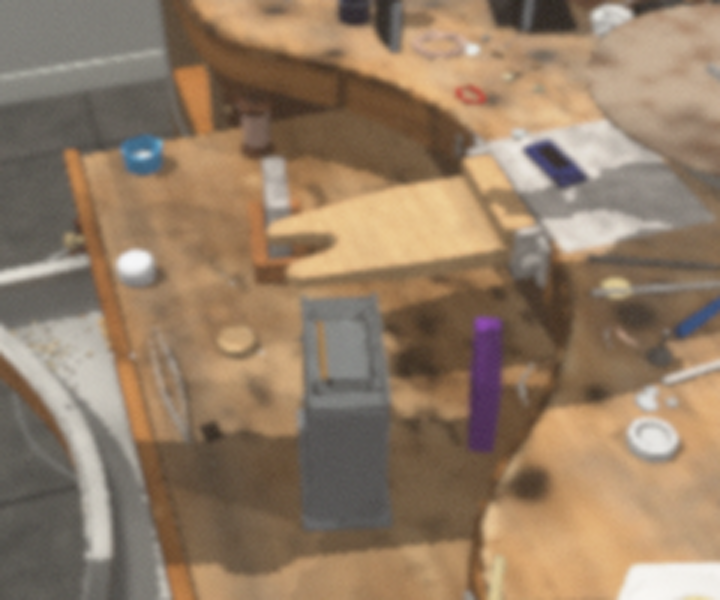

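View pics/wrist0.png

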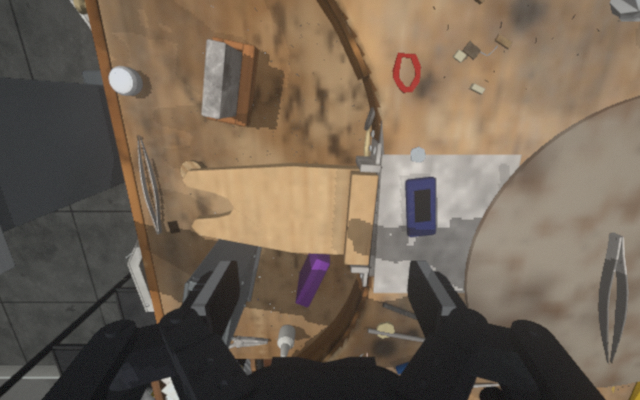

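```bash
python3 - <<'E'
from h import *
s=r.get_image("side");w=r.get_image("wrist");c=r.get_image("scene")
print("rim side:",[onz(s,(220+x/3,120+y/3),.121)[:2].round(4).tolist() for x,y in((303,297),(377,297),(388,405),(303,405))])
print("foot side:",[onz(s,(220+x/3,120+y/3),.0)[:2].round(4).tolist() for x,y in((303,527),(390,525))])
print("block top side",[onz(s,(220+x/3,120+y/3),.074)[:2].round(4).tolist() for x,y in((265,157),(285,157),(289,202),(267,202))])
d=r.cut_out("wrist","block_centre")
for q in d: print(q['confidence'],q['xy'])
q=[q for q in d if abs(q['xy'][0]-220)<30][0]
m=q['pixels'];g=cv2.cvtColor(w['frame'],6)
v=g[m];t,_=cv2.threshold(v.reshape(-1,1),0,255,cv2.THRESH_OTSU);print('otsu',t)
m2=((g>t)&m).astype(np.uint8);m2=cv2.morphologyEx(m2,cv2.MORPH_OPEN,np.ones((3,3)))
pts=np.argwhere(m2)[:,::-1].astype(np.float32);b=cv2.boxPoints(cv2.minAreaRect(pts));print(b.round(1).tolist())
print("block top wrist",[onz(w,p,.074).round(4).tolist() for p in b])
cd=r.cut_out("wrist","cradle")[0]
cr=cv2.boxPoints(cv2.minAreaRect(np.argwhere(cd['pixels'])[:,::-1].astype(np.float32)));print("cradle",[onz(w,p,.022)[:2].round(4).tolist() for p in cr])
# box mask in scene
k=w['frame'][20:150,160:300];cv2.imwrite('pics/c2.png',cv2.resize(k,None,fx=4,fy=4,interpolation=2))
E
```

```text
rim side: [[0.4895, -0.0905], [0.5363, -0.1053], [0.5107, -0.1976], [0.4621, -0.1823]]
foot side: [[0.4604, -0.1813], [0.5164, -0.1971]]
block top side [[0.5227, 0.1344], [0.5387, 0.1293], [0.5248, 0.0693], [0.5081, 0.0747]]
0.88 [216.9, 83.8]
0.57 [309.9, 276.5]
otsu 118.0
[[200.8000030517578, 117.0999984741211], [206.6999969482422, 40.099998474121094], [225.1999969482422, 41.5], [219.3000030517578, 118.5]]
block top wrist [[0.5063, 0.0676, 0.074], [0.5204, 0.1342, 0.074], [0.537, 0.1331, 0.074], [0.5241, 0.0662, 0.074]]
cradle [[0.4879, 0.0599], [0.5095, 0.1464], [0.5583, 0.1413], [0.5409, 0.0539]]
```

View pics/c2.png

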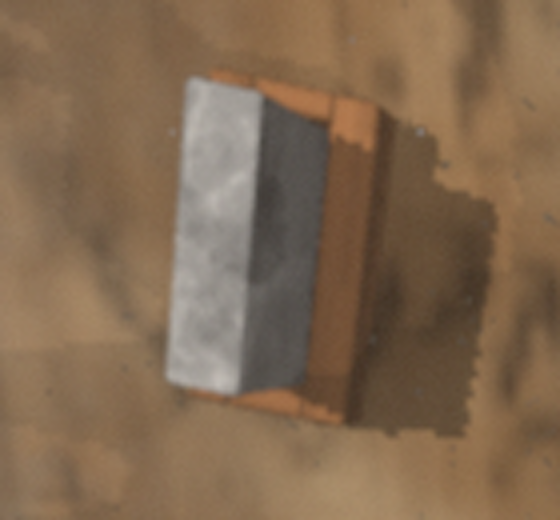

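c2 shows the bare grey block upright in its wooden cradle. Candidates: the grey slab at scene (288,215) / wrist (214,79), the purple slab at scene (396,239) / wrist (313,280), and the grey box at scene (371,246). I choose the grey slab in the cradle. The top of the box is visible at side (334,235), and the bench pin lies between the cradle and the box.

Emit:
{"method": "apply_moves", "body": {"steps": [[0, 0, 0.1, 25, -25, 0, 0], [0, 0, 0.2, 50, -51, 0, 0], [0, 0, 0.2, 75, -77, 0, 0], [0, 0, 0.2, 101, -102, 0, 0], [0, 0, 0.2, 101, -102, 0, 0], [0, 0, 0.2, 101, -102, 0, 0]]}}

```text
t: 1.65
position: [0.522, 0.103, 0.2318]
eef_rot: [180.0, -0.0, 78.8]
wrist_force: [0.3, 0.1, 0.4]
finger_gap: 1.002
gripper_force: 0.0
```

```bash
python3 - <<'E'
from h import *
from scipy.optimize import least_squares
o=r.get_obs();print(o['t'],o['position'],o['eef_rot'],o['wrist_force'])
w=r.get_image("wrist");cv2.imwrite('pics/wrist1.png',w['frame'])
s=r.get_image("side")
for q in r.cut_out("wrist","block_centre")[:2]:
    m=q['pixels'];g=cv2.cvtColor(w['frame'],6);v=g[m];t,_=cv2.threshold(v.reshape(-1,1),0,255,cv2.THRESH_OTSU)
    m2=cv2.morphologyEx(((g>t)&m).astype(np.uint8),cv2.MORPH_OPEN,np.ones((3,3)))
    b=cv2.boxPoints(cv2.minAreaRect(np.argwhere(m2)[:,::-1].astype(np.float32)))
    print(q['confidence'],q['xy'],b.tolist(),[onz(w,p,.074)[:2].round(4).tolist() for p in b])
for n in("flap","dry_box"):
  for q in r.cut_out("wrist",n)[:2]: print(n,q['confidence'],q['xy'])
E
```

```text
1.65 [0.52195496 0.1029715  0.23176674] [ 1.79987563e+02 -4.57014234e-02  7.87728133e+01] [0.34406277 0.06577285 0.38924364]
0.9 [322.4, 181.5] [[315.0, 154.0], [331.0, 154.0], [331.0, 216.0], [315.0, 216.0]] [[0.5203, 0.1357], [0.5362, 0.1325], [0.5237, 0.0663], [0.5067, 0.0697]]
0.78 [410.7, 336.6] [[415.4000244140625, 346.800048828125], [419.70001220703125, 333.9000244140625], [424.5, 335.5], [420.20001220703125, 348.4000244140625]] [[0.5964, -0.1315], [0.6036, -0.112], [0.6094, -0.1157], [0.6022, -0.1353]]
dry_box 0.64 [343.3, 339.9]
```

View pics/wrist1.png

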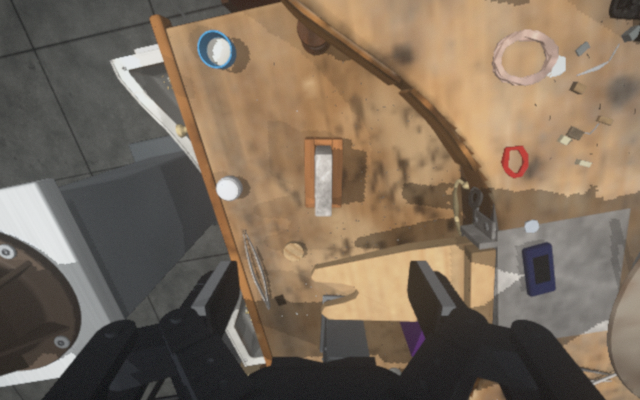

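```bash
python3 - <<'E'
from h import *
w=r.get_image("wrist")
w0=dict(mtx=w['mtx'],origin=np.array([0.62495893,0.08263847,0.37366885]),attitude=np.array([-18.84487435,-0.03605431,0.02152962]))
for a,b in(((188,168),(315,266)),((372,168),(468,243)),((195,229),(325,297))):
    o1,d1=ray(w0,a);o2,d2=ray(w,b)
    t=np.linalg.lstsq(np.c_[d1,-d2],o2-o1,rcond=None)[0]
    print((o1+d1*t[0]).round(3),(o2+d2*t[1]).round(3))
E
```

```text
[0.5   0.024 0.104] [0.5   0.023 0.104]
[0.672 0.022 0.097] [0.66  0.014 0.097]
[ 0.49  -0.046  0.086] [ 0.499 -0.035  0.077]
```

Emit:
{"method": "apply_moves", "body": {"steps": [[0, 0, 0, -2, 0, 35, 0], [0, 0, 0, -2, 0, 70, 0], [0, 0, 0, -2, 0, 105, 0], [0, 0, 0, -2, 0, 135, 0], [0, 0, 0, -2, 0, 160, 0], [0, 0, 0, -2, 0, 175, 0], [0, 0, 0, -2, 0, 181, 0], [0, 0, 0, -2, 0, 181, 0]], "squeeze": 60}}

```text
t: 2.62
position: [0.5221, 0.0982, 0.0489]
eef_rot: [-179.9, 0.1, 78.5]
wrist_force: [-0.9, 0.1, 0.7]
finger_gap: 1.003
gripper_force: 0.0
```

Emit:
{"method": "apply_moves", "body": {"steps": [[0, 0, 0, 0, 0, 0, 120], [0, 0, 0, 0, 0, 0, 180], [0, 0, 0, 0, 0, 0, 255], [0, 0, 0, 0, 0, 0, 255], [0, 0, 0, 0, 0, 0, 255], [0, 0, 0, 0, 0, 0, 255], [0, 0, 0, 0, 0, 0, 255], [0, 0, 0, 0, 0, 0, 255]]}}

```text
t: 3.28
position: [0.5229, 0.0991, 0.051]
eef_rot: [180.0, -0.0, 78.5]
wrist_force: [-1.2, -0.2, 5.8]
finger_gap: 0.2
gripper_force: 58.5
```

Emit:
{"method": "apply_moves", "body": {"steps": [[0, 0, 0, 0, 0, -5, 255], [0, 0, 0, 0, 0, -20, 255], [0, 0, 0, 0, 0, -50, 255], [0, 0, 0, 0, 0, -85, 255], [0, 0, 0, 0, 0, -120, 255], [0, 0, 0, 0, 0, -155, 255], [0, 0, 0, 0, 0, -180, 255], [0, 0, 0, 0, 0, -180, 255]]}}

```text
t: 3.95
position: [0.5251, 0.0997, 0.236]
eef_rot: [179.6, -0.2, 78.5]
wrist_force: [1.6, 0.7, -1.9]
finger_gap: 0.197
gripper_force: 59.2
```

```bash
python3 - <<'E'
from h import *
o=r.get_obs();print(o['t'],o['position'],o['eef_rot'],o['wrist_force'],o['finger_gap'],o['gripper_force'])
w=r.get_image("side");cv2.imwrite('pics/side1.png',w['frame'])
s=w['frame']
cv2.imwrite('pics/side1c.png',cv2.resize(s[90:310,230:430],None,fx=2.7,fy=2.7,interpolation=2))
w=r.get_image("wrist")
for q in r.cut_out("wrist","block_centre")[:2]: 
    ys,xs=np.nonzero(q['pixels']);print(q['confidence'],q['xy'],xs.min(),xs.max(),ys.min(),ys.max())
# project rim corners from the side view fit: rectangular rim refined
for n in("dry_box","flap"):
  for q in r.cut_out("side",n)[:2]:
    ys,xs=np.nonzero(q['pixels']);print(n,q['confidence'],q['xy'],xs.min(),xs.max(),ys.min(),ys.max())
E
```

```text
3.95 [0.52507742 0.09965028 0.23596206] [179.56301946  -0.23043679  78.52896028] [ 1.57400245  0.68788607 -1.93020231] 0.19700616240363106 59.232598543167114
0.8 [319.3, 263.1] 303 344 178 341
0.54 [317.6, 161.0] 301 339 134 203
dry_box 0.94 [333.2, 258.4] 319 350 218 297
flap 0.75 [333.5, 238.0] 326 342 227 245
```

View pics/side1c.png

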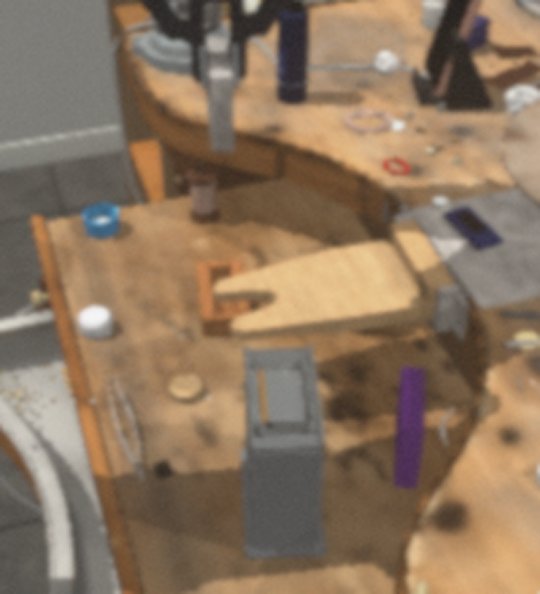

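The block is held upright and nothing else has moved. The box rim is at side (333,237), with the orange hinge strip on its left side. Next I go past the box so the wrist camera can look down into the mouth.

Emit:
{"method": "apply_moves", "body": {"steps": [[0, 0, 0.02, -15, 1, 0, 255], [0, 0, 0.04, -45, 4, 0, 255], [0, 0, 0.08, -80, 8, 0, 255], [0, 0, 0.08, -115, 12, 0, 255], [0, 0, 0.08, -150, 15, 0, 255], [0, 0, 0.08, -185, 19, 0, 255], [0, 0, 0.08, -220, 22, 0, 255], [0, 0, 0.08, -255, 26, 0, 255]]}}

```text
t: 4.87
position: [0.4958, -0.1581, 0.2291]
eef_rot: [-179.9, 0.0, 73.9]
wrist_force: [0.6, -0.1, -2.9]
finger_gap: 0.192
gripper_force: 59.0
```

Emit:
{"method": "apply_moves", "body": {"steps": [[0, 0, 0, -30, 1, 0, 255], [0, 0, 0, -60, 3, 0, 255], [0, 0, 0, -80, 4, 0, 255], [0, 0, 0, -90, 4, 0, 255], [0, 0, 0, -90, 4, 0, 255], [0, 0, 0, -90, 4, 0, 255], [0, 0, 0, -90, 4, 0, 255]]}}

```text
t: 5.45
position: [0.4767, -0.2419, 0.2298]
eef_rot: [-179.9, -0.1, 74.1]
wrist_force: [0.1, -0.6, -2.6]
finger_gap: 0.194
gripper_force: 59.1
```

```bash
python3 - <<'E'
from h import *
o=r.get_obs();print(o['t'],o['position'],o['eef_rot'],o['wrist_force'],o['finger_gap'],o['gripper_force'])
w=r.get_image("wrist");print(w['origin'],w['attitude']);cv2.imwrite('pics/wrist2.png',w['frame'])
for n in("dry_box","flap","block_centre"):
  for q in r.cut_out("wrist",n)[:2]:
    ys,xs=np.nonzero(q['pixels']);print(n,q['confidence'],q['xy'],xs.min(),xs.max(),ys.min(),ys.max())
cv2.imwrite('pics/wrist2c.png',cv2.resize(w['frame'][80:280,220:440],None,fx=3,fy=3,interpolation=2))
E
```

```text
5.45 [ 0.47671148 -0.24187084  0.22976002] [-1.79942401e+02 -5.62982101e-02  7.40559866e+01] [ 0.12721565 -0.63115034 -2.55771175] 0.19443228712027033 59.06607449054718
[ 0.49963612 -0.16258219  0.37219241] [-18.77934671   0.03066165 -15.9163819 ]
dry_box 0.85 [317.9, 65.6] 280 349 0 137
flap 0.92 [312.3, 71.0] 294 336 38 107
block_centre 0.7 [319.2, 257.7] 303 344 179 341
block_centre 0.57 [421.9, 33.2] 399 447 0 72
```

View pics/wrist2c.png

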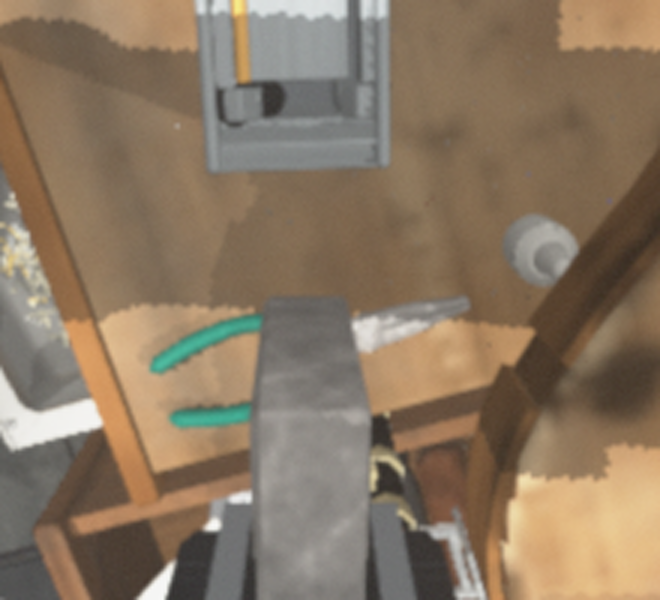

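```bash
python3 - <<'E'
import cv2
w=cv2.imread('pics/wrist2.png');cv2.imwrite('pics/w2d.png',cv2.resize(w[0:145,250:390],None,fx=4,fy=4,interpolation=2))
E
```

```text
(no output)
```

View pics/w2d.png

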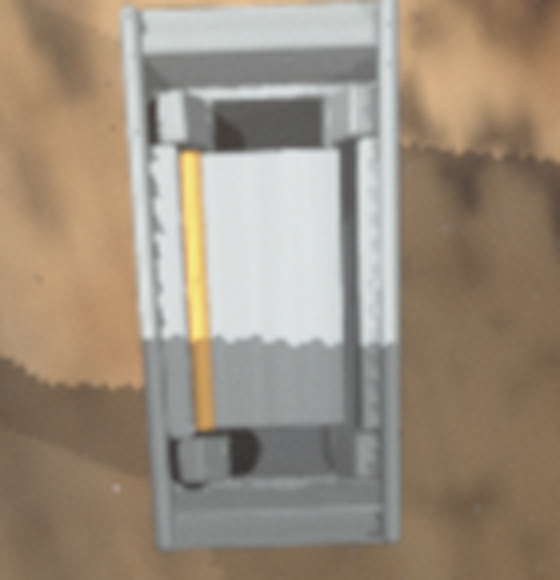

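```bash
python3 - <<'E'
from h import *
im=r.get_image("wrist");o=r.get_obs();P=o['position'];Rt=R.from_euler('xyz',o['eef_rot'],degrees=True).as_matrix()
f=lambda l,s,ox,oy,z:np.array([onz(im,((x+.5)/s-.5+ox,(y+.5)/s-.5+oy),z) for x,y in l])
rim=f([(123,10),(395,2),(399,540),(160,548)],4,250,0,.121)
fl=f([(185,152),(340,148),(347,423),(207,430)],4,250,0,.118)
bb=f([(268,298),(345,296)],3,220,80,P[2]-.045);bt=f([(258,410),(367,415)],3,220,80,P[2]+.023)
for n,a in(("rim",rim),("flap",fl)):
    e=(a[0]+a[1]-a[2]-a[3])/2;print(n,a[:,:2].round(4).tolist(),a.mean(0).round(4),"len",np.linalg.norm(e),"ang",np.degrees(np.arctan2(e[1],e[0])),"wid",np.linalg.norm(a[0]-a[1]),np.linalg.norm(a[2]-a[3]))
for a in(bb,bt): print("block in tool",((a-P)@Rt*1000).round(1).tolist())
c=rim.mean(0);print("tcp->rim centre in tool",((c-P)@Rt*1000).round(1), P,o['eef_rot'],o['t'])
ce=(rim[0]+rim[1]-rim[2]-rim[3])/2;u=ce/np.linalg.norm(ce);n=np.array([u[1],-u[0],0])
print("flap centre rel rim in box x,y", (fl.mean(0)-c)@n,(fl.mean(0)-c)@u)
E
```

```text
rim [[0.4885, -0.089], [0.5364, -0.1013], [0.5135, -0.1945], [0.4652, -0.1825]] [ 0.5009 -0.1418  0.121 ] len 0.09615379437450997 ang 76.09164441845542 wid 0.049519958919795534 0.049760020589309936
flap [[0.4923, -0.1134], [0.5209, -0.1208], [0.5092, -0.1693], [0.4813, -0.1628]] [ 0.5009 -0.1416  0.118 ] len 0.050205506875815306 ang 76.97919610670604 wid 0.02954479125384764 0.028619048094749782
block in tool [[34.9, -9.0, 45.0], [35.3, 7.7, 45.0]]
block in tool [[35.7, -7.4, -23.0], [35.0, 8.3, -23.0]]
tcp->rim centre in tool [103.5  -4.5 109.4] [ 0.476779   -0.24266437  0.23033914] [ 1.79995263e+02 -1.65949856e-02  7.40432950e+01] 5.7
flap centre rel rim in box x,y -1.9323502140046213e-05 0.0002447959631548097
```

Emit:
{"method": "apply_moves", "body": {"steps": [[0, 0, -0.02, 20, -1, 0, 255], [0, 0, -0.038, 50, -2, 0, 255], [0, 0, -0.038, 80, -3.5, 0, 255], [0, 0, -0.038, 102, -4.5, 0, 255], [0, 0, -0.038, 102.3, -4.5, 0, 255], [0, 0, -0.038, 102.3, -4.5, 15, 255], [0, 0, -0.038, 102.3, -4.5, 30, 255], [0, 0, -0.038, 102.3, -4.5, 40, 255]]}}

```text
t: 6.37
position: [0.5, -0.1436, 0.1894]
eef_rot: [-180.0, 0.0, 76.2]
wrist_force: [0.0, 0.9, -3.5]
finger_gap: 0.195
gripper_force: 59.1
```

Emit:
{"method": "apply_moves", "body": {"steps": [[0, 0, 0, 0, 0, 5, 255], [0, 0, 0, 0, 0, 8, 255], [0, 0, 0, 0, 0, 10, 255], [0, 0, 0, 0, 0, 10, 255], [0, 0, 0, 0, 0, 10, 255]]}}

```text
t: 6.78
position: [0.5007, -0.1442, 0.1808]
eef_rot: [180.0, -0.0, 76.1]
wrist_force: [-0.7, -0.3, -2.3]
finger_gap: 0.2
gripper_force: 59.1
```

```bash
python3 - <<'E'
from h import *
o=r.get_obs();P=o['position'];print(o['t'],P,o['eef_rot'],o['wrist_force'],o['torque'])
y=np.radians(o['eef_rot'][2]);print("block centre est",P[:2]+.0012*np.array([np.cos(y),np.sin(y)]),"want .5009 -.1418")
im=r.get_image("wrist");cv2.imwrite('pics/w3.png',im['frame'])
cv2.imwrite('pics/w3c.png',cv2.resize(im['frame'][150:360,240:400],None,fx=3.5,fy=3.5,interpolation=2)[:600])
im=r.get_image("side");a=cv2.resize(im['frame'][150:310,290:380],None,fx=3.5,fy=3.5,interpolation=2)
b=cv2.resize(cv2.imread('pics/w3.png')[170:330,260:380],None,fx=3.5,fy=3.5,interpolation=2)
cv2.imwrite('pics/c3.png',np.hstack([a,b]))
E
```

```text
6.7833 [ 0.50067638 -0.14421981  0.18078582] [ 1.79953580e+02 -4.03458016e-03  7.61252850e+01] [-0.7148659  -0.25430098 -2.27646852] [-0.03391118  0.03459613 -0.06179271]
block centre est [ 0.50096414 -0.14305482] want .5009 -.1418
```

View pics/c3.png

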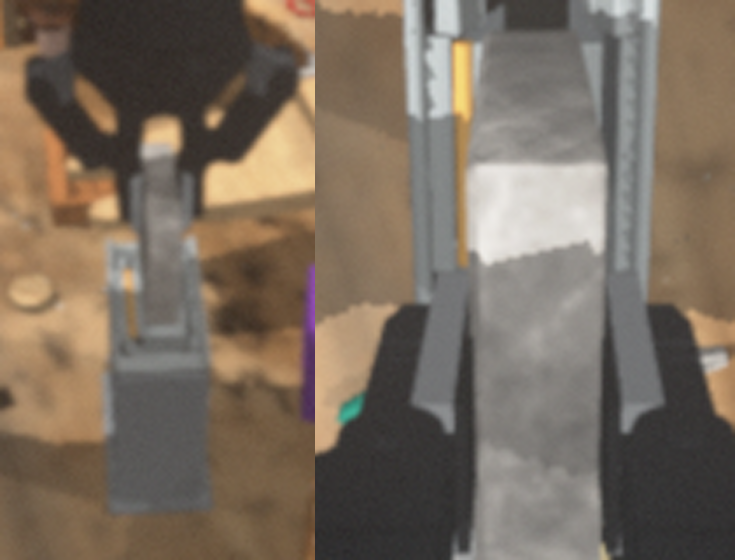

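Emit:
{"method": "apply_moves", "body": {"steps": [[0, 0, 0, 0.5, 0, 3, 255], [0, 0, 0, 0.5, 0, 6, 255], [0, 0, 0, 0.5, 0, 8, 255], [0, 0, 0, 0.5, 0, 10, 255], [0, 0, 0, 0.5, 0, 12, 255], [0, 0, 0, 0.5, 0, 13, 255], [0, 0, 0, 0.5, 0, 14, 255], [0, 0, 0, 0.5, 0, 15, 255]]}}

```text
t: 7.55
position: [0.5005, -0.1436, 0.1652]
eef_rot: [180.0, 0.0, 76.1]
wrist_force: [-1.1, -0.3, -2.6]
finger_gap: 0.198
gripper_force: 59.1
```

Emit:
{"method": "apply_moves", "body": {"steps": [[0, 0, 0, 0, 0, 1, 255], [0, 0, 0, 0, 0, 2, 255], [0, 0, 0, 0, 0, 3, 255], [0, 0, 0, 0, 0, 4, 255], [0, 0, 0, 0, 0, 5, 255]]}}

```text
t: 7.97
position: [0.501, -0.1438, 0.1611]
eef_rot: [179.9, -0.0, 76.1]
wrist_force: [-0.6, -0.4, 6.7]
finger_gap: 0.195
gripper_force: 60.5
```

Emit:
{"method": "apply_moves", "body": {"steps": [[0, 0, 0, 0, 0, 1, 255], [0, 0, 0, 0, 0, 2, 255], [0, 0, 0, 0, 0, 3, 255], [0, 0, 0, 0, 0, 4, 255]]}}

```text
t: 8.3
position: [0.5019, -0.144, 0.1572]
eef_rot: [179.8, -0.0, 76.1]
wrist_force: [2.1, -0.6, 4.2]
finger_gap: 0.197
gripper_force: 60.0
```

Emit:
{"method": "apply_moves", "body": {"steps": [[0, 0, 0, 0, 0, 1, 255], [0, 0, 0, 0, 0, 2, 255], [0, 0, 0, 0, 0, 3, 255], [0, 0, 0, 0, 0, 4, 255]]}}

```text
t: 8.63
position: [0.5009, -0.1437, 0.1523]
eef_rot: [180.0, -0.0, 76.1]
wrist_force: [3.0, -1.1, 2.3]
finger_gap: 0.197
gripper_force: 59.6
```

Flap is giving way; continuing.

Emit:
{"method": "apply_moves", "body": {"steps": [[0, 0, 0, 0, 0, 1.2, 255], [0, 0, 0, 0, 0, 2.4, 255], [0, 0, 0, 0, 0, 3.6, 255], [0, 0, 0, 0, 0, 5, 255]]}}

```text
t: 8.97
position: [0.5007, -0.1436, 0.1472]
eef_rot: [180.0, -0.0, 76.1]
wrist_force: [4.4, -1.2, 2.0]
finger_gap: 0.197
gripper_force: 59.5
```

Emit:
{"method": "apply_moves", "body": {"steps": [[0, 0, 0, 0, 0, 1.2, 255], [0, 0, 0, 0, 0, 2.4, 255], [0, 0, 0, 0, 0, 3.6, 255], [0, 0, 0, 0, 0, 5, 255]]}}

```text
t: 9.3
position: [0.5015, -0.1438, 0.1427]
eef_rot: [179.9, -0.0, 76.1]
wrist_force: [6.0, -1.3, 3.9]
finger_gap: 0.203
gripper_force: 59.8
```

Emit:
{"method": "apply_moves", "body": {"steps": [[0, 0, 0, 0, 0, 1.2, 255], [0, 0, 0, 0, 0, 2.4, 255], [0, 0, 0, 0, 0, 3.6, 255], [0, 0, 0, 0, 0, 5, 255]]}}

```text
t: 9.63
position: [0.5019, -0.1438, 0.1379]
eef_rot: [179.8, -0.0, 76.1]
wrist_force: [6.6, -2.0, 2.9]
finger_gap: 0.2
gripper_force: 59.8
```

Emit:
{"method": "apply_moves", "body": {"steps": [[0, 0, 0, 0, 0, 1.5, 255], [0, 0, 0, 0, 0, 3, 255], [0, 0, 0, 0, 0, 4.5, 255], [0, 0, 0, 0, 0, 6, 255]]}}

```text
t: 9.97
position: [0.5019, -0.1439, 0.1317]
eef_rot: [179.8, -0.0, 76.1]
wrist_force: [6.4, -2.1, 0.1]
finger_gap: 0.198
gripper_force: 59.5
```

Emit:
{"method": "apply_moves", "body": {"steps": [[0, 0, 0, 0, 0, 1.5, 255], [0, 0, 0, 0, 0, 3, 255], [0, 0, 0, 0, 0, 4.5, 255], [0, 0, 0, 0, 0, 6, 255], [0, 0, 0, 0, 0, 7, 255], [0, 0, 0, 0, 0, 7, 255]]}}

```text
t: 10.47
position: [0.5017, -0.1438, 0.1244]
eef_rot: [179.9, -0.0, 76.1]
wrist_force: [7.6, -2.2, -2.1]
finger_gap: 0.195
gripper_force: 59.2
```

Emit:
{"method": "apply_moves", "body": {"steps": [[0, 0, 0, 0, 0, 0, 200], [0, 0, 0, 0, 0, 0, 170], [0, 0, 0, 0, 0, 0, 140], [0, 0, 0, 0, 0, 0, 100], [0, 0, 0, 0, 0, 0, 100], [0, 0, 0, 0, 0, 0, 100]]}}

```text
t: 10.97
position: [0.4999, -0.1435, 0.1241]
eef_rot: [-179.9, 0.0, 76.1]
wrist_force: [-0.4, -0.1, 0.3]
finger_gap: 0.606
gripper_force: 0.0
```

Emit:
{"method": "apply_moves", "body": {"steps": [[0, 0, 0, 0, 0, -5, 100], [0, 0, 0, 0, 0, -15, 100], [0, 0, 0, 0, 0, -30, 100], [0, 0, 0, 0, 0, -45, 100], [0, 0, 0, 0, 0, -60, 100], [0, 0, 0, 0, 0, -65, 100], [0, 0, 0, 0, 0, -65, 255], [0, 0, 0, 0, 0, -65, 255]]}}

```text
t: 11.63
position: [0.5004, -0.1436, 0.1895]
eef_rot: [180.0, -0.0, 76.1]
wrist_force: [0.3, -0.6, 0.2]
finger_gap: 0.338
gripper_force: 0.0
```

```bash
python3 - <<'E'
from h import *
o=r.get_obs();P=o['position'];print(o['t'],P,o['joints'],o['wrist_force'],o['torque'],o['finger_gap'])
im=r.get_image("wrist");a=cv2.resize(im['frame'][150:310,260:380],None,fx=3.5,fy=3.5,interpolation=2)
im=r.get_image("side");b=cv2.resize(im['frame'][150:310,290:380],None,fx=3.5,fy=3.5,interpolation=2)
cv2.imwrite('pics/c4.png',np.hstack([b,a]))
E
```

```text
11.6333 [ 0.50044406 -0.14359041  0.18946827] [  3.47192219  17.53945544   8.47778844 108.32277999  -3.14056248
  54.32572945  -0.4736246 ] [ 0.32438794 -0.6107103   0.18944391] [-0.03368766 -0.00230542  0.0387537 ] 0.3381296452513104
```

View pics/c4.png

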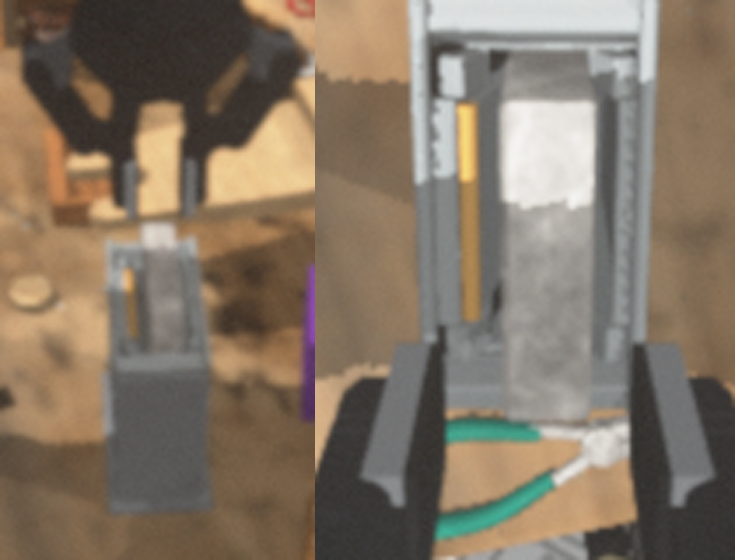

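The block stands upright in the grooves, top at about 26 mm above the rim, holding the flap open. Next I shut the fingers and turn 90 degrees.

Emit:
{"method": "apply_moves", "body": {"steps": [[0, 0, 0.06, 1.5, 0.5, 0, 255], [0, 0, 0.18, 1.5, 0.5, 0, 255], [0, 0, 0.3, 1.5, 0.5, 0, 255], [0, 0, 0.42, 1.5, 0.5, 0, 255], [0, 0, 0.54, 1.5, 0.5, 0, 255], [0, 0, 0.66, 1.5, 0.5, 0, 255], [0, 0, 0.78, 1.5, 0.5, 0, 255], [0, 0, 0.9, 1.5, 0.5, 0, 255]]}}

```text
t: 12.4
position: [0.5007, -0.1421, 0.1884]
eef_rot: [-180.0, 0.1, 24.2]
wrist_force: [0.6, 0.6, -0.2]
finger_gap: 0.0
gripper_force: 0.0
```

Emit:
{"method": "apply_moves", "body": {"steps": [[0, 0, 0.12, 0, 0, 0, 255], [0, 0, 0.24, 0, 0, 0, 255], [0, 0, 0.36, 0, 0, 0, 255], [0, 0, 0.48, 0, 0, 0, 255], [0, 0, 0.6, 0, 0, 0, 255], [0, 0, 0.671, 0, 0, 0, 255], [0, 0, 0.671, 0, 0, 0, 255], [0, 0, 0.671, 0, 0, 0, 255]]}}

```text
t: 13.07
position: [0.5009, -0.1421, 0.1886]
eef_rot: [180.0, 0.1, -13.7]
wrist_force: [-0.1, -0.3, -0.7]
finger_gap: -0.001
gripper_force: 0.0
```

Emit:
{"method": "apply_moves", "body": {"steps": [[0, 0, 0, 0, 0, 10, 255], [0, 0, 0, 0, 0, 20, 255], [0, 0, 0, 0, 0, 28, 255], [0, 0, 0, 0, 0, 33, 255], [0, 0, 0, 0, 0, 36, 255], [0, 0, 0, 0, 0, 38, 255]]}}

```text
t: 13.57
position: [0.501, -0.1424, 0.1506]
eef_rot: [180.0, 0.1, -13.9]
wrist_force: [-0.6, 0.6, -0.3]
finger_gap: -0.0
gripper_force: 0.0
```

Emit:
{"method": "apply_moves", "body": {"steps": [[0, 0, 0, 0, 0, 1, 255], [0, 0, 0, 0, 0, 2, 255], [0, 0, 0, 0, 0, 3, 255], [0, 0, 0, 0, 0, 4, 255], [0, 0, 0, 0, 0, 5, 255], [0, 0, 0, 0, 0, 6, 255]]}}

```text
t: 14.07
position: [0.5017, -0.1424, 0.1457]
eef_rot: [-180.0, -0.1, -13.9]
wrist_force: [-0.3, -0.2, 4.9]
finger_gap: 0.0
gripper_force: 2.2
```

Emit:
{"method": "apply_moves", "body": {"steps": [[0, 0, 0, 0, 0, 1.2, 255], [0, 0, 0, 0, 0, 2.4, 255], [0, 0, 0, 0, 0, 3.6, 255], [0, 0, 0, 0, 0, 4.8, 255], [0, 0, 0, 0, 0, 6, 255]]}}

```text
t: 14.48
position: [0.5016, -0.1423, 0.1393]
eef_rot: [-180.0, -0.0, -13.9]
wrist_force: [1.5, 0.5, 3.5]
finger_gap: -0.003
gripper_force: 1.8
```

Emit:
{"method": "apply_moves", "body": {"steps": [[0, 0, 0, 0, 0, 1.2, 255], [0, 0, 0, 0, 0, 2.4, 255], [0, 0, 0, 0, 0, 3.6, 255], [0, 0, 0, 0, 0, 4.8, 255], [0, 0, 0, 0, 0, 6, 255], [0, 0, 0, 0, 0, 7.2, 255], [0, 0, 0, 0, 0, 8.4, 255], [0, 0, 0, 0, 0, 9.6, 255]]}}

```text
t: 15.15
position: [0.5015, -0.1423, 0.1296]
eef_rot: [180.0, -0.0, -13.9]
wrist_force: [2.1, -0.1, 3.1]
finger_gap: -0.001
gripper_force: 1.4
```

Emit:
{"method": "apply_moves", "body": {"steps": [[0, 0, 0, 0, 0, 1.2, 255], [0, 0, 0, 0, 0, 2.4, 255], [0, 0, 0, 0, 0, 3.6, 255], [0, 0, 0, 0, 0, 4.8, 255], [0, 0, 0, 0, 0, 6, 255], [0, 0, 0, 0, 0, 7.2, 255], [0, 0, 0, 0, 0, 8.4, 255], [0, 0, 0, 0, 0, 9.6, 255]]}}

```text
t: 15.82
position: [0.5013, -0.1423, 0.12]
eef_rot: [-180.0, -0.0, -13.9]
wrist_force: [3.0, -0.7, 2.4]
finger_gap: 0.001
gripper_force: 1.4
```

Emit:
{"method": "apply_moves", "body": {"steps": [[0, 0, 0, 0, 0, 1.2, 255], [0, 0, 0, 0, 0, 2.4, 255], [0, 0, 0, 0, 0, 3.6, 255], [0, 0, 0, 0, 0, 4.8, 255], [0, 0, 0, 0, 0, 6, 255], [0, 0, 0, 0, 0, 7.2, 255], [0, 0, 0, 0, 0, 8.4, 255], [0, 0, 0, 0, 0, 9.6, 255]]}}

```text
t: 16.48
position: [0.5013, -0.1423, 0.1104]
eef_rot: [180.0, 0.0, -13.9]
wrist_force: [1.7, -0.7, 3.0]
finger_gap: 0.002
gripper_force: 1.4
```

Emit:
{"method": "apply_moves", "body": {"steps": [[0, 0, 0, 0, 0, 1.2, 255], [0, 0, 0, 0, 0, 2.4, 255], [0, 0, 0, 0, 0, 3.6, 255], [0, 0, 0, 0, 0, 4.8, 255], [0, 0, 0, 0, 0, 6, 255], [0, 0, 0, 0, 0, 7.2, 255], [0, 0, 0, 0, 0, 8.4, 255], [0, 0, 0, 0, 0, 9.6, 255]]}}

```text
t: 17.15
position: [0.5013, -0.1423, 0.1009]
eef_rot: [-180.0, -0.0, -13.9]
wrist_force: [1.4, -0.3, 6.9]
finger_gap: 0.002
gripper_force: 3.7
```

Emit:
{"method": "apply_moves", "body": {"steps": [[0, 0, 0, 0, 0, 1, 255], [0, 0, 0, 0, 0, 2, 255], [0, 0, 0, 0, 0, 3, 255], [0, 0, 0, 0, 0, 4, 255], [0, 0, 0, 0, 0, 5, 255], [0, 0, 0, 0, 0, 6, 255]]}}

```text
t: 17.65
position: [0.5013, -0.1423, 0.095]
eef_rot: [-180.0, -0.0, -13.9]
wrist_force: [1.2, -0.4, 5.7]
finger_gap: -0.001
gripper_force: 2.8
```

Emit:
{"method": "apply_moves", "body": {"steps": [[0, 0, 0, 0, 0, 0.8, 255], [0, 0, 0, 0, 0, 1.6, 255], [0, 0, 0, 0, 0, 2.4, 255], [0, 0, 0, 0, 0, 3.2, 255]]}}

```text
t: 17.98
position: [0.5013, -0.1423, 0.0917]
eef_rot: [-180.0, -0.0, -13.9]
wrist_force: [1.5, -0.2, 3.9]
finger_gap: -0.001
gripper_force: 2.5
```

Emit:
{"method": "apply_moves", "body": {"steps": [[0, 0, 0, 0, 0, 0.5, 255], [0, 0, 0, 0, 0, 1.0, 255]]}}

```text
t: 18.15
position: [0.5014, -0.1423, 0.0907]
eef_rot: [180.0, -0.0, -13.9]
wrist_force: [2.3, -0.6, 3.5]
finger_gap: -0.0
gripper_force: 2.4
```

Emit:
{"method": "apply_moves", "body": {"steps": [[0, 0, 0, 0, 0, 0.5, 255], [0, 0, 0, 0, 0, 1.0, 255]]}}

```text
t: 18.32
position: [0.5014, -0.1422, 0.0897]
eef_rot: [-180.0, -0.0, -13.9]
wrist_force: [2.3, -0.3, 4.7]
finger_gap: 0.0
gripper_force: 2.3
```

Emit:
{"method": "apply_moves", "body": {"steps": [[0, 0, 0, 0, 0, 0.5, 255], [0, 0, 0, 0, 0, 1.0, 255]]}}

```text
t: 18.48
position: [0.5013, -0.1423, 0.0887]
eef_rot: [180.0, -0.0, -13.9]
wrist_force: [1.3, 0.1, 4.5]
finger_gap: 0.0
gripper_force: 2.2
```

Emit:
{"method": "apply_moves", "body": {"steps": [[0, 0, 0, 0, 0, 0.5, 255], [0, 0, 0, 0, 0, 1.0, 255]]}}

```text
t: 18.65
position: [0.5013, -0.1423, 0.0877]
eef_rot: [180.0, -0.0, -13.9]
wrist_force: [1.4, -0.4, 4.0]
finger_gap: 0.003
gripper_force: 2.1
```

Emit:
{"method": "apply_moves", "body": {"steps": [[0, 0, 0, 0, 0, 0.5, 255], [0, 0, 0, 0, 0, 1.0, 255]]}}

```text
t: 18.82
position: [0.5013, -0.1423, 0.0867]
eef_rot: [180.0, -0.0, -13.9]
wrist_force: [2.8, -0.1, 3.0]
finger_gap: -0.002
gripper_force: 2.0
```

Emit:
{"method": "apply_moves", "body": {"steps": [[0, 0, 0, 0, 0, 0.5, 255], [0, 0, 0, 0, 0, 1.0, 255]]}}

```text
t: 18.98
position: [0.5013, -0.1423, 0.0856]
eef_rot: [180.0, -0.0, -13.9]
wrist_force: [2.5, -0.2, 3.8]
finger_gap: -0.002
gripper_force: 2.0
```

Emit:
{"method": "apply_moves", "body": {"steps": [[0, 0, 0, 0, 0, 0.5, 255], [0, 0, 0, 0, 0, 1.0, 255]]}}

```text
t: 19.15
position: [0.5013, -0.1423, 0.0847]
eef_rot: [180.0, -0.0, -13.9]
wrist_force: [1.9, -0.8, 3.3]
finger_gap: 0.0
gripper_force: 2.0
```

Emit:
{"method": "apply_moves", "body": {"steps": [[0, 0, 0, 0, 0, 0.5, 255], [0, 0, 0, 0, 0, 1.0, 255]]}}

```text
t: 19.32
position: [0.5013, -0.1423, 0.0837]
eef_rot: [180.0, -0.0, -13.9]
wrist_force: [2.2, -0.4, 3.6]
finger_gap: 0.001
gripper_force: 2.0
```

Emit:
{"method": "apply_moves", "body": {"steps": [[0, 0, 0, 0, 0, 0.5, 255], [0, 0, 0, 0, 0, 1.0, 255]]}}

```text
t: 19.48
position: [0.5013, -0.1423, 0.0827]
eef_rot: [180.0, -0.0, -13.9]
wrist_force: [1.9, -0.3, 3.7]
finger_gap: 0.004
gripper_force: 2.0
```

Emit:
{"method": "apply_moves", "body": {"steps": [[0, 0, 0, 0, 0, 0.5, 255], [0, 0, 0, 0, 0, 1.0, 255]]}}

```text
t: 19.65
position: [0.5013, -0.1423, 0.0817]
eef_rot: [180.0, -0.0, -13.9]
wrist_force: [2.9, -1.4, 3.0]
finger_gap: 0.004
gripper_force: 2.0
```

Emit:
{"method": "apply_moves", "body": {"steps": [[0, 0, 0, 0, 0, 0.5, 255], [0, 0, 0, 0, 0, 1.0, 255]]}}

```text
t: 19.82
position: [0.5013, -0.1423, 0.0807]
eef_rot: [-180.0, -0.0, -13.9]
wrist_force: [3.0, -0.6, 3.8]
finger_gap: 0.001
gripper_force: 1.9
```

Emit:
{"method": "apply_moves", "body": {"steps": [[0, 0, 0, 0, 0, 0.5, 255], [0, 0, 0, 0, 0, 1.0, 255]]}}

```text
t: 19.98
position: [0.5013, -0.1423, 0.0797]
eef_rot: [180.0, -0.0, -13.9]
wrist_force: [1.9, -0.7, 3.6]
finger_gap: 0.002
gripper_force: 1.9
```

Emit:
{"method": "apply_moves", "body": {"steps": [[0, 0, 0, 0, 0, 0.5, 255], [0, 0, 0, 0, 0, 1.0, 255]]}}

```text
t: 20.15
position: [0.5014, -0.1423, 0.0788]
eef_rot: [-180.0, -0.0, -13.9]
wrist_force: [-1.6, 0.2, 15.0]
finger_gap: -0.001
gripper_force: 8.0
```

Sudden rise to 15 N: that is the support. Holding.

Emit:
{"method": "apply_moves", "body": {"steps": [[0, 0, 0, 0, 0, 0, 255], [0, 0, 0, 0, 0, 0, 255], [0, 0, 0, 0, 0, 0, 255], [0, 0, 0, 0, 0, 0, 255]]}}

```text
t: 20.48
position: [0.5013, -0.1423, 0.0789]
eef_rot: [-180.0, -0.0, -13.9]
wrist_force: [1.9, -0.6, 6.0]
finger_gap: 0.004
gripper_force: 3.6
```

Emit:
{"method": "apply_moves", "body": {"steps": [[0, 0, 0, 0, 0, 0.2, 255], [0, 0, 0, 0, 0, 0.4, 255], [0, 0, 0, 0, 0, 0.4, 255]]}}

```text
t: 20.73
position: [0.5013, -0.1423, 0.0788]
eef_rot: [-180.0, -0.0, -13.9]
wrist_force: [0.5, 0.8, 12.4]
finger_gap: 0.003
gripper_force: 6.2
```

Emit:
{"method": "apply_moves", "body": {"steps": [[0, 0, 0, 0, 0, 0.2, 255], [0, 0, 0, 0, 0, 0.2, 255], [0, 0, 0, 0, 0, 0.2, 255], [0, 0, 0, 0, 0, 0, 255]]}}

```text
t: 21.07
position: [0.5014, -0.1423, 0.0788]
eef_rot: [-180.0, -0.0, -13.9]
wrist_force: [1.0, 1.0, 8.3]
finger_gap: -0.0
gripper_force: 4.8
```

Emit:
{"method": "apply_moves", "body": {"steps": [[0, 0, 0, 0, 0, -2, 255], [0, 0, 0, 0, 0, -5, 255], [0, 0, 0, 0, 0, -9, 255], [0, 0, 0, 0, 0, -14, 255], [0, 0, 0, 0, 0, -19, 255], [0, 0, 0, 0, 0, -24, 255], [0, 0, 0, 0, 0, -29, 255], [0, 0, 0, 0, 0, -34, 255]]}}

```text
t: 21.73
position: [0.5026, -0.1426, 0.1135]
eef_rot: [180.0, -0.2, -13.9]
wrist_force: [4.5, -0.9, 2.3]
finger_gap: -0.002
gripper_force: 2.0
```

Emit:
{"method": "apply_moves", "body": {"steps": [[0, 0, 0, 0, 0, -5, 255], [0, 0, 0, 0, 0, -10, 255], [0, 0, 0, 0, 0, -20, 255], [0, 0, 0, 0, 0, -40, 255], [0, 0, 0, 0, 0, -65, 255], [0, 0, 0, 0, 0, -90, 255], [0, 0, 0, 0, 0, -110, 255], [0, 0, 0, 0, 0, -110, 255]]}}

```text
t: 22.4
position: [0.5023, -0.1429, 0.2263]
eef_rot: [-180.0, -0.2, -13.9]
wrist_force: [1.0, 0.9, 0.4]
finger_gap: -0.001
gripper_force: 0.0
```

```bash
python3 - <<'E'
from h import *
o=r.get_obs();print(o['t'],o['position'],o['wrist_force'])
im=r.get_image("side");a=cv2.resize(im['frame'][180:310,260:400],None,fx=4,fy=4,interpolation=2);cv2.imwrite('pics/c5.png',a)
E
```

```text
22.4 [ 0.50228572 -0.14291209  0.22632391] [1.00205326 0.88031136 0.35488584]
```

View pics/c5.png

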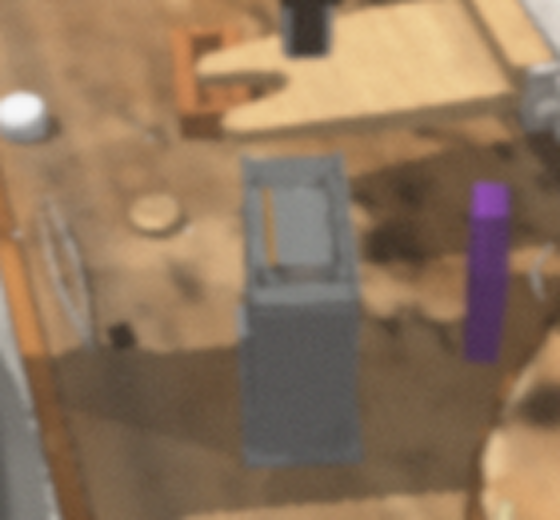

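The flap is shut over the block, shown at crop (300,225). The fingers are clear, and the bystanders in the crop look unmoved.

```bash
python3 -c "
from rig import r
print(r.close_job())"
```

```text
the job is handed in; nothing more can be done
None
```

I slid the block into the dry box and pressed it gently onto the hidden support (about 15 N at most), the flap sprang shut over it, and I handed the job in at about 22 s; no verdict was returned.

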